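# Stack sign blanks flush with the gauge bar

## Robot

A 6-joint arm with a two-finger parallel gripper is mounted at the origin on the work surface. World frame = base frame: x ahead of the robot, y to its left, z up, the work surface at z = 0. Lengths are in mm, angles in rad, forces in N, time in s.
With the tool pointing down it reaches from about 325 to 775 mm from the base axis. Payload 5.5 kg.
Tool frame: the origin (TCP) lies at the very end of the fingers, on their centre line; the grasp point (between the pads) lies 19 mm behind it; z points along the fingers, y is the line along which they close (so a half turn about z gives the same grasp; the last joint's range is limited). The gripper opens to 85 mm and grips with 20 to 120 N. Pads are 22 mm wide; open, the fingers measure 114 mm over their backs; the gripper's body (76 mm by 85 mm) begins 54 mm behind the grasp point. The pads swing forward as they close: fully open they stand 13 mm farther back than shut.
Start: joints at [1.258, 0.091, 1.231, -0, 1.82, -0.057], TCP at [151.815, 580.49, 231.275] pointing down, gripper open.
Joint ranges: [-2.87, 2.87], [-0.86, 2.18], [0.17, 2.46], [-1.51, 4.65], [0.06, 2.69], [-2.65, 2.65]. Speed limits (rad/s): [2.57, 2.57, 3.01, 3.14, 3.14, 3.14].

## Interface

Orientations are given as a unit quaternion [x, y, z, w].
In Python, from cell import bot gives the robot as it stands. The module is installed in compiled form; this text tells all that it offers. Calls block until the motion is done:
- bot.goto(position, orientation): joint-space move of the TCP to a pose.
- bot.servo_line(position, rotation=None, vel=150, guard=None): straight line of the TCP; rotation=None keeps the orientation; vel is the mean speed in mm/s. With guard (N) it stops when the force on the tool has changed by that much, and returns True; else False.
- bot.goto_joints(angles): joint-space move.
- bot.move_gripper(opening, grasp_force=None): finger opening in mm; grasp_force is the grip in N (None keeps the last); returns when the fingers have stopped.
- bot.sleep(seconds).
- bot.ik(position, orientation): joint angles nearest the present ones, or None.
- bot.capture(name): name is "scene" or "top" or "wrist"; returns the picture (384x512x3 uint8, red, green, blue); there is no depth.
- bot.get_calibration(name): a dict with "intrinsics" (3x3 intrinsics, pixels), "k1" (the pictures are not rectified: a ray, as slopes to the right and down, at radius r is drawn at 1 + k1 r^2 times it, then the intrinsics apply), "xyz" and "attitude" of the camera in the world; the wrist camera has in their place "mount" (4x4, takes a point from camera to tool coordinates, whose origin is the TCP and whose axes are the flange's). Camera axes: x right, y up, looking along -z (the intrinsics and any distortion apply to the point x, -y, -z); pixel columns grow to the right and rows downward; lengths in mm; the calibration is good to about 2 mm. A picture is of the moment at which its call begins: read the wrist's pose just before it. get_calibration takes no time and is no camera call.
A pose or a line that the arm cannot do raises bot.PlanningError and nothing moves.
- bot.job_done(): hands the job in; it is judged then, once.
Readings, each from a call of its own:
- bot.get_t(): time.
- bot.get_joint_positions(): joint angles.
- bot.get_joint_vel(): joint speeds.
- bot.get_tau(): joint torques, N m.
- bot.get_tcp_pos(): TCP position.
- bot.get_ee_rot(): TCP orientation.
- bot.get_contact_force(): force on the tool from outside, world axes, zero at the start.
- bot.get_wrist_torque(): the same for the moment, N m.
- bot.get_finger_gap(): finger opening in mm.
- bot.get_gripper_force(): force on a finger pad.
Only numpy, scipy, OpenCV 4.12 (cv2) and the standard library are available. Lean on these libraries where they do the work, as an engineer would, in place of code of your own. Each camera call takes 0.05 s, during which the arm holds its last target. There are 200 camera calls.

## Task

Make up a pack of wooden sign blanks in the stacking jig: lay blanks flat in the bay between the dowels, one upon another, choosing from the three thicknesses so that the top of the stack comes flush with the top of the steel gauge bar standing at the end of the jig, neither short of it nor above it. Lower each blank in gently rather than dropping it, leave the blanks you do not need lying flat on the table clear of the jig, and do not disturb the jar, the tin, the cup or the brush.

Things in the scene. Friction and masses are not known exactly. Their poses are not given: they have to be found in the camera images.
- bay (a point): fixed stacking jig, plywood base 210 x 100 x 12 mm (its centre 3 mm further along x); this point is the centre of the floor of its bay (top of the base). x along the bay's length, away from the robot, towards the gauge bar; z up. A blank lies lengthwise along x with about 4 mm of play per side and 5 mm per end; the middle of both long sides is open for fingers
- near_stop (a point): foot of the 10 mm dowel that stands upright on the jig's base as the bay's near end stop, at x = -80 mm, y = 0 in the bay's axes. Four equal dowels guide the long sides at x = +-58 mm, y = +-34 mm. All five rise 75 mm above the bay's floor and taper at the top; they are wood, and not the height mark
- gauge_a_top (a point): bare square steel bar, 16 x 16 mm, 48 mm tall, fixed upright on a 12 mm plywood base; this point is the centre of its top face. Of three such bars the one standing at the jig (at x = +83 mm, y = 0 in the bay's axes) sets the stack's height; the other two are parked on a small stand at the outer left, 110 x 50 mm, and do not count. Which is which changes from start to start
- gauge_b_top (a point): bare square steel bar, 16 x 16 mm, 54 mm tall, fixed upright on a 12 mm plywood base; this point is the centre of its top face. Of three such bars the one standing at the jig (at x = +83 mm, y = 0 in the bay's axes) sets the stack's height; the other two are parked on a small stand at the outer left, 110 x 50 mm, and do not count. Which is which changes from start to start
- gauge_c_top (a point): bare square steel bar, 16 x 16 mm, 60 mm tall, fixed upright on a 12 mm plywood base; this point is the centre of its top face. Of three such bars the one standing at the jig (at x = +83 mm, y = 0 in the bay's axes) sets the stack's height; the other two are parked on a small stand at the outer left, 110 x 50 mm, and do not count. Which is which changes from start to start
- thick_centre (a point): plain light-wood sign blank (rectangular slab), 140 x 50 x 30 mm, 147 g or so; this point is its centre, half-way up; x along its 140 mm length, y across its 50 mm width, z up. Starts flat on the table at one of four places (two on each side of the jig), at any of a wide range of yaws, with one of the 12 mm blanks lying on top of it
- mid_1_centre (a point): plain light-wood sign blank (rectangular slab), 140 x 50 x 18 mm, 88 g or so; this point is its centre, half-way up; x along its 140 mm length, y across its 50 mm width, z up. Starts flat on the table at one of four places (two on each side of the jig), at any of a wide range of yaws
- mid_2_centre (a point): plain light-wood sign blank (rectangular slab), 140 x 50 x 18 mm, 88 g or so; this point is its centre, half-way up; x along its 140 mm length, y across its 50 mm width, z up. Starts flat on the table at one of four places (two on each side of the jig), at any of a wide range of yaws; the same as the other 18 mm blank
- thin_1_centre (a point): plain light-wood sign blank (rectangular slab), 140 x 50 x 12 mm, 59 g or so; this point is its centre, half-way up; x along its 140 mm length, y across its 50 mm width, z up. Starts flat on the table at one of four places (two on each side of the jig), at any of a wide range of yaws
- thin_2_centre (a point): plain light-wood sign blank (rectangular slab), 140 x 50 x 12 mm, 59 g or so; this point is its centre, half-way up; x along its 140 mm length, y across its 50 mm width, z up. Starts lying on top of the 30 mm blank, roughly along it; the same as the other 12 mm blank
- jar: bystander: closed white glue jar, 60 mm across, 75 mm tall, standing between the robot and the jig; origin at the centre of its underside
- tin: bystander: closed metal tin, 68 mm across, 85 mm tall, beyond the jig, to the left; origin at the centre of its underside
- brush: bystander: glue brush about 170 mm long and under 30 mm high, lying at the outer right; origin near its middle, x along it
- cup: bystander: empty grey plastic cup, 72 mm across the rim, 85 mm tall, beyond the jig, to the right; origin at the centre of its underside
Not all that is in view belongs to the job. Leave any green or orange look-alike of the part that bears thin_2_centre alone. Leave any green or purple look-alike of the part that bears thin_1_centre alone.

How it is judged:
By the outcome, as a careful person would: the job done as asked, in the order asked, and still so for the second after the job is handed in, with the robot touching nothing.
It also fails if it takes over 67 s, if anything falls off the work surface, if the arm or the gripper's body presses on something with over 40 N, if the wrist force passes 120 N, or if a joint passes its speed limit or range.

## Working session

There is one attempt and no reset: what is moved stays moved. The work goes in short steps, each a Python script; the robot and the scene stay as the last script left them, time stands still between calls to the robot, and variables do not carry over. Pictures are saved under pics/ and viewed, at most 10 in all, crops included, and the job is handed in when it is done.

```bash
mkdir -p pics
python3 - <<'E'
from cell import bot
import cv2, numpy as np
for n in ("top","scene"):
    im=bot.capture(n); cv2.imwrite(f"pics/{n}0.png",im[:,:,::-1])
    c=bot.get_calibration(n); print(n,{k:np.round(v,4).tolist() for k,v in c.items()})
print(bot.get_calibration("wrist")); print(bot.get_t(),bot.get_ee_rot(),bot.get_finger_gap())
E
```

```text
top {'intrinsics': [[352.6353, 0.0, 257.5431], [0.0, 352.6353, 191.087], [0.0, 0.0, 1.0]], 'k1': -0.014, 'xyz': [383.5744, -41.0344, 1267.8112], 'attitude': [-0.0348, 0.0431, 0.7146, -0.6974]}
scene {'intrinsics': [[413.7324, 0.0, 252.7504], [0.0, 413.7324, 195.4003], [0.0, 0.0, 1.0]], 'k1': -0.1015, 'xyz': [1574.8451, 157.0906, 818.8057], 'attitude': [0.2972, 0.3533, 0.6886, 0.5592]}
{'intrinsics': array([[283.74417728,   0.        , 261.60905853],
       [  0.        , 283.74417728, 189.67551406],
       [  0.        ,   0.        ,   1.        ]]), 'k1': -0.06709309159565506, 'mount': array([[ 6.06761771e-04,  9.46471962e-01,  3.22785465e-01,
         8.32977102e+01],
       [ 9.99999316e-01, -8.97133911e-04,  7.50810565e-04,
         1.10483443e+00],
       [ 1.00020294e-03,  3.22784788e-01, -9.46471859e-01,
        -1.42831972e+02],
       [ 0.00000000e+00,  0.00000000e+00,  0.00000000e+00,
         1.00000000e+00]])}
0.1 [ 1.27557908e-01  9.91830704e-01 -9.00023466e-04 -1.56128287e-04] 84.94902833507888
```

View pics/top0.png

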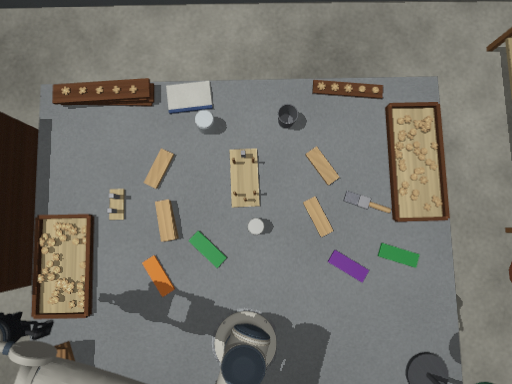

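View pics/scene0.png

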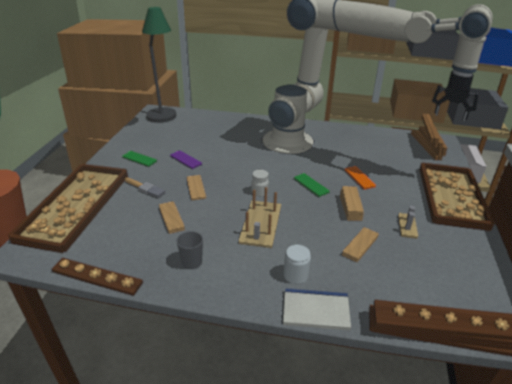

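Top view (x up, y left): wood blanks at (159,169), (166,221), which is the two-layer stack of thick+thin, (322,166) and (318,216). The jig is at (244,178), the parked stand at (117,204). The green pieces (208,249) and (399,255), orange (158,275) and purple (348,265) are decoys, to be left alone. Next I localise these and take closer wrist views.

```bash
cat > h.py <<'E'
from cell import bot
import cv2, numpy as np
from scipy.spatial.transform import Rotation as R
def cam(n):
    c=bot.get_calibration(n)
    if "xyz" in c: return c, np.array(c["xyz"]), R.from_quat(c["attitude"]).as_matrix()
    Rt=R.from_quat(bot.get_ee_rot()).as_matrix(); p=np.array(bot.get_tcp_pos()); M=np.array(c["mount"])
    return c, p+Rt@M[:3,3], Rt@M[:3,:3]
def rays(C,px):
    c,o,A=C; K=c["intrinsics"]; px=np.atleast_2d(np.asarray(px,float))
    d=(px-[K[0,2],K[1,2]])/[K[0,0],K[1,1]]; s=d.copy()
    for _ in range(8): s=d/(1+c["k1"]*(s**2).sum(1,keepdims=True))
    return np.c_[s[:,0],-s[:,1],-np.ones(len(s))]@A.T
def plane(C,px,z):
    r=rays(C,px); return C[1]+r*((z-C[1][2])/r[:,2])[:,None]
def proj(C,P):
    c,o,A=C; q=(np.atleast_2d(P)-o)@A; s=np.c_[q[:,0],-q[:,1]]/-q[:,2:]
    s=s*(1+c["k1"]*(s**2).sum(1,keepdims=True)); K=c["intrinsics"]
    return s*[K[0,0],K[1,1]]+[K[0,2],K[1,2]]
def wood(im):
    h=cv2.cvtColor(im,cv2.COLOR_RGB2HSV); return cv2.inRange(h,(8,70,110),(22,180,255))
def blobs(im,amin=150):
    m=wood(im); return m,[c for c in cv2.findContours(m,cv2.RETR_EXTERNAL,cv2.CHAIN_APPROX_NONE)[0] if cv2.contourArea(c)>amin]
def down(yaw): # tool down, tool y axis (closing) at angle yaw+90 : tool x along yaw
    x=np.array([np.cos(yaw),np.sin(yaw),0]); z=np.array([0,0,-1.]); return R.from_matrix(np.c_[x,np.cross(z,x),z])
E
python3 - <<'E'
from h import *
im=cv2.imread("pics/top0.png")[:,:,::-1].copy(); C=cam("top")
m,bs=blobs(im)
for b in bs:
    (cx,cy),_,_=cv2.minAreaRect(b)
    box=plane(C,cv2.boxPoints(cv2.minAreaRect(b)),15)[:,:2]
    e=[box[1]-box[0],box[2]-box[1]]; l=[np.linalg.norm(v) for v in e]; L=e[int(l[1]>l[0])]
    print(np.round([cx,cy]),box.mean(0).round(),np.round(l),"yaw",np.degrees(np.arctan2(L[1],L[0])).round(1))
print(plane(C,[[117,204],[256,226],[205,119],[288,116]],12).round())
W=cam("wrist");print(W[1],W[2][:,2])
print(im[221,166],im[169,159],im[178,244])
w=bot.capture("wrist");cv2.imwrite("pics/w0.png",w[:,:,::-1])
E
```

```text
[154. 269.] [259. 312.] [53. 84.] yaw -148.9
[ 62. 265.] [281. 632.] [328. 167.] yaw 0.6
[165. 220.] [427. 273.] [ 52. 143.] yaw -171.2
[318. 216.] [ 427. -269.] [ 51. 138.] yaw -154.6
[116. 204.] [488. 445.] [ 46. 107.] yaw -179.1
[244. 178.] [573. -10.] [ 98. 205.] yaw -178.7
[158. 168.] [615. 298.] [140.  49.] yaw -26.1
[322. 165.] [ 610. -292.] [ 53. 140.] yaw -145.7
[417. 162.] [ 616. -639.] [163. 410.] yaw 179.3
[[ 488.  444.   12.]
 [ 398.  -49.   12.]
 [ 793.  128.   12.]
 [ 797. -176.   12.]]
[ 71.52484177 602.6188863  373.06267172] [-0.31158093  0.0840535   0.94649476]
[184 156 114] [178 150 108] [182 165 127]
```

View pics/w0.png

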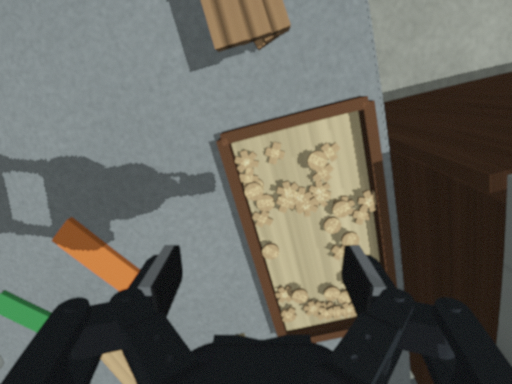

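```bash
cat >> h.py <<'E'
M=np.array(bot.get_calibration("wrist")["mount"])
def viewpose(target,dist,h,off): # camera looks at target, off rad from nadir towards heading h
    hv=np.array([np.cos(h),np.sin(h),0]); l=hv*np.sin(off)-np.array([0,0,np.cos(off)])
    z=-l; up=-(hv-l*(hv@l)); up/=np.linalg.norm(up); A=np.c_[np.cross(up,z),up,z]
    Rt=A@M[:3,:3].T; c=np.asarray(target,float)-l*dist
    return c-Rt@M[:3,3], R.from_matrix(Rt).as_quat()
E
python3 - <<'E'
from h import *
for n,t,h in (("L",(525,285,15),-1.57),("J",(590,-10,35),-1.57),("R",(520,-280,15),-1.57)):
  for off in (.7,.85):
    p,q=viewpose(t,350,h,off); print(n,off,p.round(),bot.ik(p,q))
E
```

```text
L 0.7 [524. 381. 180.] [ 0.72031817  0.44231768  0.95076197 -0.30301358  1.98161243  0.63083088]
L 0.85 [524. 405. 164.] [ 0.7879126   0.59697091  0.81314098 -0.41494235  2.07860759  0.64746595]
J 0.7 [589.  86. 200.] [ 0.28779265  0.15355686  1.25976521 -0.36762328  1.81999946  0.21228618]
J 0.85 [589. 110. 184.] [ 0.39089299  0.2303382   1.24088202 -0.49986266  1.84807359  0.29450108]
R 0.7 [ 519. -184.  180.] [-0.1810581  -0.12160696  1.57311594 -0.36510579  1.61557122 -0.21170734]
R 0.85 [ 519. -160.  164.] [-0.04776126 -0.12207235  1.64127098 -0.5207066   1.59038173 -0.06717847]
```

Run:
```python
from h import *
import pickle
D={}
for n,t in (("L",(525,285,15)),("J",(580,-10,35))):
    p,q=viewpose(t,370,-1.57,.75); bot.goto(p,q); bot.sleep(.15)
    C=cam("wrist"); im=bot.capture("wrist"); D[n]=(C,im); print(n,bot.get_t())
pickle.dump(D,open("lj.pkl","wb"))
cv2.imwrite("pics/lj.png",np.vstack([D["L"][1][:290],D["J"][1][:290]])[:,:,::-1])
```

```text
L 1.875
J 3.225
```

View pics/lj.png

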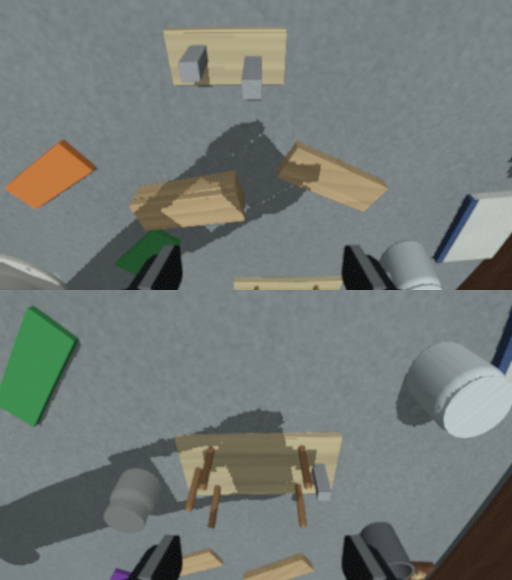

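L view (upper): parked bars at (193,62), short, and (252,78), taller. The stack is at (190,200), the single blank at (333,177). J view (lower): the jig's bar is at (323,193) in that picture. I'll enlarge to read edges.

Run:
```python
from h import *
import pickle
D=pickle.load(open("lj.pkl","rb")); L=D["L"][1];J=D["J"][1]
r=lambda a,s:cv2.resize(a,None,fx=s,fy=s,interpolation=cv2.INTER_CUBIC)
cv=np.zeros((600,800,3),np.uint8)
a=r(L[20:105,160:290],4)[:340]; cv[:340,:520]=a      # px=160+u/4, 20+v/4
b=r(J[155:217,300:345],5); cv[:310,540:765]=b         # 300+(u-540)/5,155+v/5
c=r(L[135:235,130:390],2.5); cv[345:595,:650]=c       #130+u/2.5,135+(v-345)/2.5
for v in range(0,340,40): cv[v,:6]=255; cv[v,534:540]=255
cv2.imwrite("pics/crop.png",cv[:,:,::-1])
```

```text
(no output)
```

View pics/crop.png

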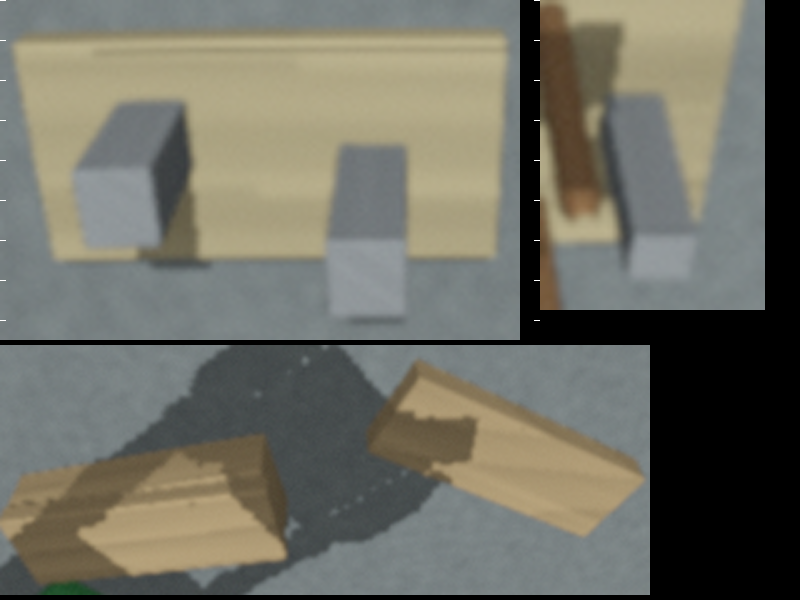

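Crop: bar corner readings are clear. The jig bar runs from foot (636,95) to top edge (660,236), the parked bars from (152,102) to (114,168) and from (372,146) to (368,237). The stack really is two-layered; its thin blank needs a closer view.

```bash
cat >> h.py <<'E'
def height(C,foot,top,z0):
    f=plane(C,foot,z0)[0]; r=rays(C,top)[0]; o=C[1]   # vertical line through f vs ray
    A=np.c_[np.array([0,0,1.]),-r]; s=np.linalg.lstsq(A,o-f,rcond=None)[0]
    return f.round(1), round(float(s[0]),1), round(float(np.linalg.norm(f+[0,0,s[0]]-o-s[1]*r)),1)
E
python3 - <<'E'
from h import *
import pickle
D=pickle.load(open("lj.pkl","rb")); C,L=D["L"];CJ,J=D["J"]
print(height(C,(198,45.5),(188.5,62),12),height(C,(253,56.5),(252,79.4),12),height(CJ,(319.2,174),(324,202.1),12))
print(height(C,(297.2,141),(297.2,148.6),0),height(C,(278,169.8),(278,177.8),0))
q=[(297.2,148.6),(278,177.8),(363.2,211.4),(386,189.8)]
for z in (12,18):
    P=plane(C,q,z)[:,:2]; print(z,P.mean(0),[np.linalg.norm(P[i]-P[i-1]).round(1) for i in range(4)])
# jig base in J: wood contour
m,bs=blobs(J[:215].copy(),400)
h=cv2.cvtColor(J,cv2.COLOR_RGB2HSV); print(h[150,200],h[150,260],h[180,230])
for b in bs: print(cv2.boundingRect(b),cv2.contourArea(b))
# proceed: look at the stack from above
p,q=viewpose((427,273,42),300,-1.57+np.radians(8),.33)
bot.goto(p,q); bot.sleep(.15); C=cam("wrist"); im=bot.capture("wrist")
pickle.dump((C,im),open("s.pkl","wb")); print(bot.get_t(),proj(C,[427,273,42]))
cv2.imwrite("pics/s.png",cv2.resize(im[:330],None,fx=1.55,fy=1.55,interpolation=cv2.INTER_CUBIC)[:,:,::-1])
E
```

```text
(array([465.4, 462.5,  12. ]), 44.5, 0.0) (array([515.4, 452.5,  12. ]), 55.3, 0.4) (array([ 6.573e+02, -1.000e-01,  1.200e+01]), 52.5, 2.0)
(array([566.2, 351.5,   0. ]), 15.4, 1.5) (array([545.1, 307.3,   0. ]), 15.9, 0.7)
12 [617.84485495 294.15012736] [np.float64(141.8), np.float64(49.4), np.float64(140.6), np.float64(47.3)]
18 [615.76283026 299.49475958] [np.float64(138.7), np.float64(48.3), np.float64(137.6), np.float64(46.2)]
[ 24  70 113] [ 23  70 116] [ 24  73 109]
4.3417 [[260.85190906 189.30732763]]
```

View pics/s.png

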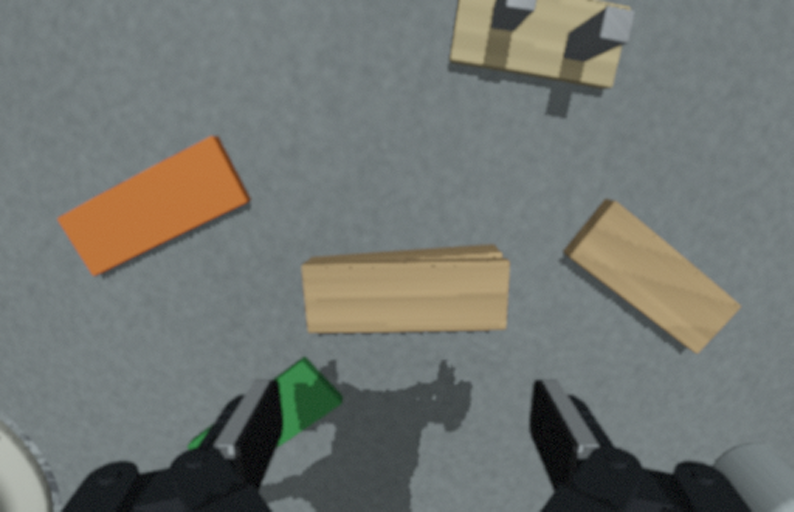

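The stack's top blank has top-face corners at (303,265), (509,261), (507,328) and (309,331) in this picture (scale 1.55). The measured bars (parked 44.5 and 55.3, jig 52.5) fit jig = 54 best, since the two parked bars differ by about 12. I'll take the same kind of view of the jig for its pose and to confirm that.

Run:
```python
from h import *
import pickle
C,im=pickle.load(open("s.pkl","rb"))
P=plane(C,np.array([(303,265),(509,261),(507,328),(309,331)])/1.55,42)[:,:2]
d=(P[1]+P[2]-P[0]-P[3]); print("thin2",P.mean(0),[np.linalg.norm(P[i]-P[i-1]).round(1) for i in range(4)],np.degrees(np.arctan2(d[1],d[0])))
p,q=viewpose((575,-10,40),300,-1.57,.33)
bot.goto(p,q); bot.sleep(.15); C=cam("wrist"); im=bot.capture("wrist")
pickle.dump((C,im),open("j.pkl","wb")); print(bot.get_t())
a=im[60:320,110:410]
cv2.imwrite("pics/j.png",cv2.resize(a,None,fx=2.3,fy=2.3,interpolation=cv2.INTER_CUBIC)[:,:,::-1])
```

```text
thin2 [429.10455079 270.59839434] [np.float64(48.0), np.float64(137.4), np.float64(48.5), np.float64(139.2)] 9.039546996628005
5.7583
```

View pics/j.png

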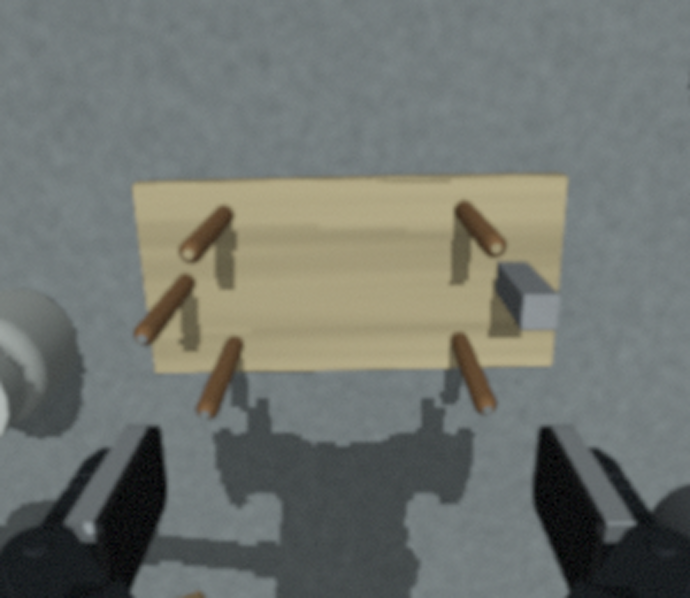

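Run:
```python
from h import *
import pickle
C,im=pickle.load(open("j.pkl","rb")); f=lambda a:np.array(a,float)/2.3+[110,60]
P=plane(C,f([(134,184),(567,177),(553,365),(156,374)]),12)[:,:2]
d=P[1]+P[2]-P[0]-P[3]; y=np.arctan2(d[1],d[0]); u=np.array([np.cos(y),np.sin(y)])
print("base",P.mean(0),[np.linalg.norm(P[i]-P[i-1]).round(1) for i in range(4)],np.degrees(y),"bay",P.mean(0)-3*u)
T=plane(C,f([(190,254),(498,247),(487,406),(207,408),(144,336)]),87)[:,:2]
print("dowel tops centre",T[:4].mean(0),T.round(1).tolist(),"expect 116x68",np.linalg.norm(T[0]-T[1]),np.linalg.norm(T[1]-T[2]))
d=T[1]+T[2]-T[0]-T[3];print(np.degrees(np.arctan2(d[1],d[0])))
print(height(C,f([(513,264)]),f([(541.5,293)]),12))
# size of bar top: pixel width 16mm -> distance
for h in (48,54,60):
    B=plane(C,f([(525,293),(558,293),(558,328),(525,328)]),12+h)[:,:2]; print(h,B.mean(0).round(1),[np.linalg.norm(B[i]-B[i-1]).round(1) for i in range(4)], "expect",(P.mean(0)+80*u).round(1))
```

```text
base [576.60514785  -8.17188308] [np.float64(100.5), np.float64(208.0), np.float64(98.8), np.float64(210.0)] 1.3396222566521618 bay [573.60596781  -8.24201915]
dowel tops centre [573.47631017  -6.52497907] [[514.9, 25.0], [630.7, 28.0], [631.4, -38.9], [516.8, -40.2], [494.1, -8.5]] expect 116x68 115.86174161534066 66.92044825685133
1.0653264960656512
(array([6.567e+02, 1.000e-01, 1.200e+01]), 47.9, 1.1)
48 [658.3  -7.2] [np.float64(16.2), np.float64(14.3), np.float64(16.2), np.float64(14.6)] expect [656.6  -6.3]
54 [656.4  -5. ] [np.float64(15.8), np.float64(14.0), np.float64(15.9), np.float64(14.3)] expect [656.6  -6.3]
60 [654.5  -2.8] [np.float64(15.4), np.float64(13.7), np.float64(15.5), np.float64(13.9)] expect [656.6  -6.3]
```

```bash
cat >> h.py <<'E'
def tri(Ca,a,Cb,b):
    ra,rb=rays(Ca,a)[0],rays(Cb,b)[0]; s=np.linalg.lstsq(np.c_[ra,-rb],Cb[1]-Ca[1],rcond=None)[0]
    p,q=Ca[1]+s[0]*ra,Cb[1]+s[1]*rb; return ((p+q)/2).round(1),np.linalg.norm(p-q).round(1)
E
python3 - <<'E'
from h import *
import pickle
D=pickle.load(open("lj.pkl","rb")); CL,L=D["L"];CJ,J=D["J"]; C,im=pickle.load(open("j.pkl","rb")); CS,S=pickle.load(open("s.pkl","rb"))
f=lambda a:np.array(a,float)/2.3+[110,60]
print("bar J/j",tri(CJ,(324,202.1),C,f((541.5,293))))
print("dowels",tri(CJ,(304,233),C,f((487,406))),tri(CJ,(213,234),C,f((207,408))))
print("parked2",tri(CL,(252,79.4),CS,np.array((620,7.5))/1.55))
# predictions: bar near top edge pixel per height in J (bay 573.5,-7.4,1.2deg)
y=np.radians(1.2); u=np.array([np.cos(y),np.sin(y)]); v=np.array([-u[1],u[0]])
b=np.array([573.5,-7.4])+83*u
for h in (48,54,60):
    e=b+8*v; print(h,"J",proj(CJ,[[*e,12],[*e,12+h]]).round(1).tolist(),"j",((proj(C,[[*e,12],[*e,12+h]])-[110,60])*2.3).round(0).tolist())
print("measured J foot 319.2,174 top 324,202.1 ; j foot 513,264 top 541.5,293")
r=lambda a,s:cv2.resize(a,None,fx=s,fy=s,interpolation=cv2.INTER_CUBIC)
E
```

```text
bar J/j (array([654.2,   4. ,  69.2]), np.float64(0.7))
dowels (array([634. , -44.1,  77.5]), np.float64(0.4)) (array([516.3, -44.1,  79.6]), np.float64(2.4))
parked2 (array([515.5, 454. ,  70.7]), np.float64(0.8))
48 J [[318.7, 172.6], [324.6, 197.7]] j [[513.0, 260.0], [539.0, 290.0]]
54 J [[318.7, 172.6], [325.4, 201.2]] j [[513.0, 260.0], [543.0, 294.0]]
60 J [[318.7, 172.6], [326.2, 204.8]] j [[513.0, 260.0], [547.0, 299.0]]
measured J foot 319.2,174 top 324,202.1 ; j foot 513,264 top 541.5,293
```

Bar: foot-to-top shift in J of 28.1 px matches 54 mm (28.6; 48 would give 25.1). So the pack is 12+30+12: thin_2 and thick from the stack at L-view (190,200), then thin_1. Picking up thin_2.

```bash
cat >> h.py <<'E'
BAY=np.array([573.5,-7.4]); BYAW=np.radians(1.2)
def best(xy,z,yaw):
    c=[]
    for k in (0,np.pi):
        q=down(yaw+k).as_quat(); j=bot.ik([*xy,z],q)
        if j is not None: c.append((abs(j[5]),q))
    return min(c,key=lambda a:a[0])[1]
def pick(xy,z,yaw,force=40,op=66,hover=60):
    q=best(xy,z+hover,yaw); bot.move_gripper(op)
    bot.goto([*xy,z+hover],q); 
    g=bot.servo_line([*xy,z],vel=90,guard=12); zz=bot.get_tcp_pos()[2]
    bot.move_gripper(40,force); print("pick guard",g,"z",zz,"gap",bot.get_finger_gap(),bot.get_gripper_force(),bot.get_t())
def place(bottom,off,op=64,xy=BAY,yaw=BYAW):  # off = TCP above blank's bottom
    p=bot.get_tcp_pos(); bot.servo_line([p[0],p[1],150],vel=200); print("gap lifted",bot.get_finger_gap())
    bot.goto([*xy,150],best(xy,150,yaw))
    if bot.servo_line([*xy,bottom+off+6],vel=120,guard=15): print("EARLY",bot.get_tcp_pos()); return False
    g=bot.servo_line([*xy,bottom+off-2],vel=20,guard=4); print("landed",g,bot.get_tcp_pos()[2],"expected",bottom+off)
    bot.move_gripper(op); p=bot.get_tcp_pos(); bot.servo_line([p[0],p[1],150],vel=150); print(bot.get_t()); return True
E
python3 - <<'E'
from h import *
pick((429.1,270.6),29,np.radians(9))
if bot.get_finger_gap()>45: print(place(12,-1))
C=cam("wrist");im=bot.capture("wrist");cv2.imwrite("pics/after1.png",im[:,:,::-1])
E
```

```text
pick guard False z 29.495849858657994 gap 48.891067695886754 42.8102445602417 8.4083
gap lifted 48.691247121177156
landed True 12.309208465257804 expected 11
14.4583
True
```

View pics/after1.png

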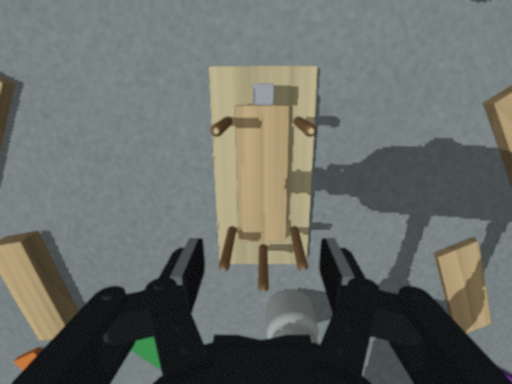

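thin_2 lies in the bay between the dowels (around (262,170)), against the bar at (263,95). Next the thick blank: nadir view, then automatic rectangle with size check, then pick.

```bash
cat >> h.py <<'E'
def nadir(xy,z,camz=290,h=-1.57):
    p,q=viewpose([*xy,z],camz-z,h,0.0001); bot.goto(p,q); bot.sleep(.15)
    C=cam("wrist"); im=bot.capture("wrist"); hsv=cv2.cvtColor(im,cv2.COLOR_RGB2HSV)
    m=cv2.inRange(hsv,(7,55,35),(22,255,255)); m=cv2.morphologyEx(m,cv2.MORPH_OPEN,np.ones((5,5)))
    cs=cv2.findContours(m,cv2.RETR_EXTERNAL,cv2.CHAIN_APPROX_NONE)[0]; t=proj(C,[*xy,z])[0]
    c=max((c for c in cs if cv2.contourArea(c)>1500),key=lambda c:cv2.pointPolygonTest(c,t,True))
    return C,im,c
def rect(C,c,z):
    P=plane(C,c[:,0,:],z)[:,:2].astype(np.float32); (x,y),wh,_=r=cv2.minAreaRect(P); b=cv2.boxPoints(r)
    e=[b[1]-b[0],b[2]-b[1]]; L=max(e,key=np.linalg.norm)
    return np.array([x,y]),sorted(np.round(wh,1)),np.arctan2(L[1],L[0]),cv2.contourArea(P)
E
python3 - <<'E'
from h import *
C,im,c=nadir((427,272),30); cv2.imwrite("pics/t.png",im[:,:,::-1])
xy,s,yaw,A=rect(C,c,30); print(xy,s,np.degrees(yaw),A,bot.get_t())
if abs(s[1]-140)<6 and abs(s[0]-50)<5:
    pick(xy,4,yaw)
    if bot.get_finger_gap()>45: print(place(24,4))
E
```

```text
[426.78826904 269.0592041 ] [np.float64(50.1), np.float64(139.0)] 12.091809 6769.972314468585 15.85
pick guard False z 4.496630674091447 gap 49.360832126916755 44.104464054107666 18.525
gap lifted 49.22784898580994
landed True 29.217275974183522 expected 28
24.4833
True
```

Run:
```python
from h import *
import pickle
ims=[]
for xy in ((427,-269),(610,-292)):
    C,im,c=nadir(xy,15,camz=250); pickle.dump((C,c),open(f"r{xy[0]}.pkl","wb")); ims.append(im)
    for z in (12,18): p,s,y,A=rect(C,c,z); print(z,p.round(1),s,np.degrees(y).round(1),round(A),"px",sorted(np.round(cv2.minAreaRect(c)[1],1)))
    print(bot.get_t())
    t=proj(C,[*xy,15])[0].astype(int)
# oblique view of both right blanks for the side faces
p,q=viewpose((520,-280,15),330,-1.57,.8); bot.goto(p,q); bot.sleep(.15)
C=cam("wrist"); im=bot.capture("wrist"); pickle.dump((C,im),open("R.pkl","wb")); print(bot.get_t())
a=proj(C,[[427,-269,6],[610,-292,6]]).astype(int); print(a)
cv=[cv2.resize(im[max(v-60,0):v+60,max(u-75,0):u+75],(600,480) if 0 else None,fx=2.6,fy=2.6,interpolation=cv2.INTER_CUBIC) for u,v in a]
H=min(x.shape[0] for x in cv); cv2.imwrite("pics/R.png",np.hstack([x[:H] for x in cv])[:,:,::-1]); print([max(v-60,0) for u,v in a],[u-75 for u,v in a])
```

```text
12 [ 429. -268.] [np.float64(50.1), np.float64(138.9)] 25.6 6749 px [np.float64(59.5), np.float64(164.5)]
18 [ 429. -268.] [np.float64(48.9), np.float64(135.4)] 25.6 6413 px [np.float64(59.5), np.float64(164.5)]
26.65
12 [ 611.8 -290.7] [np.float64(51.2), np.float64(143.4)] 34.1 7133 px [np.float64(60.8), np.float64(169.3)]
18 [ 611.7 -290.7] [np.float64(50.0), np.float64(139.8)] 34.1 6779 px [np.float64(60.8), np.float64(169.3)]
27.6167
28.6083
[[181 177]
 [335 190]]
[np.int64(117), np.int64(130)] [np.int64(106), np.int64(260)]
```

View pics/R.png

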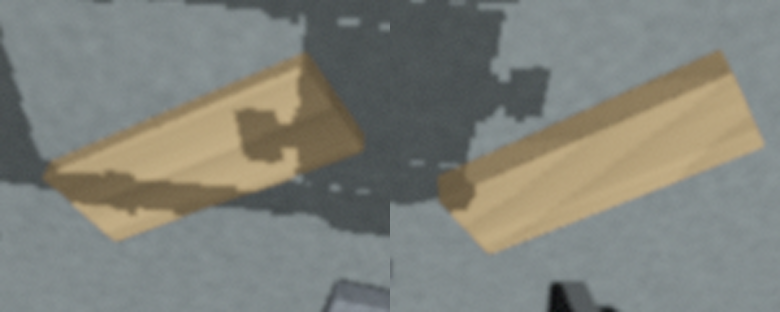

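The candidates for thin_1 are the singles at R-view (181,177) and (335,190), and the left one. The side face of the first is about half as tall in the crop, and its nadir area fits z=12 (6749, against the thick blank's 6770). The other fits z=18. So thin_1 is the blank at (429,-268).

Run:
```python
from h import *
import pickle
bot.servo_line(np.array(bot.get_tcp_pos())+[0,0,20])
pick((429,-268),-1,np.radians(25.6))
if bot.get_finger_gap()>45: print(place(54,-1))
p,q=viewpose((600,-10,60),280,-1.57,.75); bot.goto(p,q); bot.sleep(.2)
C=cam("wrist"); im=bot.capture("wrist"); pickle.dump((C,im),open("F.pkl","wb")); print(bot.get_t())
cv2.imwrite("pics/F.png",cv2.resize(im[60:330,110:440],None,fx=2.2,fy=2.2,interpolation=cv2.INTER_CUBIC)[:,:,::-1])
```

```text
pick guard False z -0.4712843596180599 gap 48.71627591216978 42.74072527885437 30.9417
gap lifted 48.548402863005194
landed True 54.2833303685194 expected 53
35.35
True
36.775
```

View pics/F.png

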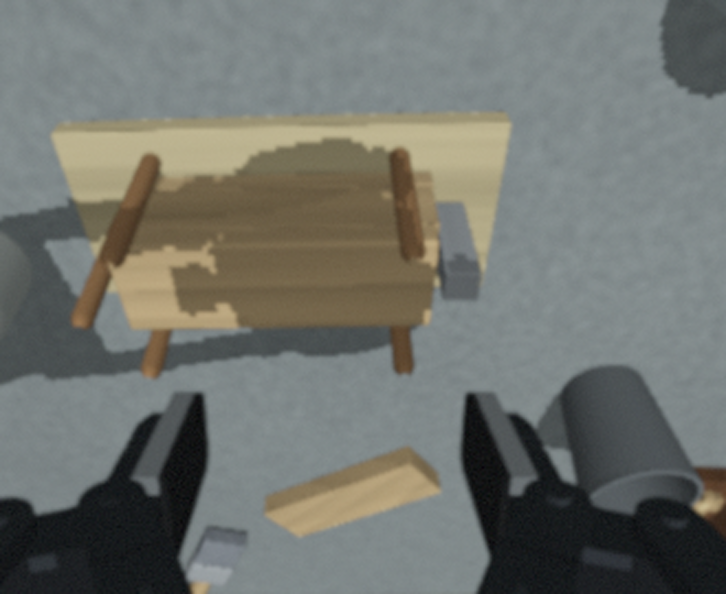

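Run:
```python
from h import *
import pickle
C,im=pickle.load(open("F.pkl","rb"))
y=BYAW;u=np.array([np.cos(y),np.sin(y)]);v=np.array([-u[1],u[0]])
g=lambda a,b,z:((proj(C,[*(BAY+a*u+b*v),12+z])[0]-[110,60])*2.2).round(0)
for h in (48,54,60): print(h,"stack far mid",g(0,-25,h),"near mid",g(-60,25,h),"| bar near",g(83,8,h),"far",g(83,-8,h))
```

```text
48 stack far mid [279. 319.] near mid [128. 239.] | bar near [463. 264.] far [459. 290.]
54 stack far mid [278. 329.] near mid [124. 248.] | bar near [465. 273.] far [461. 300.]
60 stack far mid [277. 338.] near mid [121. 257.] | bar near [467. 282.] far [463. 309.]
```

The final view shows the stack's far top edge at row ~327 (329 predicted for 54 mm) and the bar's at ~298 (300 predicted). Both are off by the same amount, so they are flush. Nothing is touching the robot, and the cup and jar stand where they were.

Run:
```python
from h import *
p=bot.get_tcp_pos(); bot.servo_line([p[0],p[1],p[2]+60]); bot.sleep(.3); print(bot.get_t(),bot.job_done())
```

```text
the job is handed in; nothing more can be done
37.625 None
```

I stacked 12 + 30 + 12 mm blanks in the jig to match the 54 mm gauge bar, which the last picture shows flush to within about a pixel; both 18 mm blanks stayed where they lay, and the job was handed in at 37.6 s.

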